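# Scan the label of the square flask

## Robot

A 6-joint arm with a two-finger parallel gripper is mounted at the origin on a cart in front of the work surface, level with it; the furniture and walls round the work are solid. World frame = base frame: x ahead of the robot, y to its left, z up, the work surface at z = 0. Lengths are in m, angles in degrees, forces in N, time in s.
With the tool pointing down it reaches from about 0.325 to 0.9 m from the base axis. Payload 3.5 kg.
Tool frame: the origin (TCP) lies on the centre line of the jaws, within the pads' length; the fingertips stand 11 mm ahead of it and the grasp point (between the pads) lies 8 mm behind it; z points along the fingers, y is the direction in which the jaws open and shut (so a half turn about z gives the same grasp; the last joint's range is limited). The gripper opens to 85 mm and grips with 20 to 120 N. Pads are 22 mm wide; open, the fingers measure 114 mm over their backs; the gripper's body (76 mm by 85 mm) begins 54 mm behind the grasp point. The pads swing forward as they close: fully open they stand 13 mm farther back than shut.
Start: joints at [68.331, 15.837, -1.513, 72.651, 0, 84.076], TCP at [0.17, 0.602, 0.242] pointing down, gripper open.
Joint ranges: [-178.77, 178.77], [-48.84, 107.48], [-61.69, 71.31], [-111.58, 123.2], [-90, 87.43], [-180, 180]. Speed limits (degrees/s): [147.25, 147.25, 180, 180, 180, 180].

## Interface

Orientations are given as [roll, pitch, yaw] about the fixed x, y, z axes, in that order (R = Rz(yaw) Ry(pitch) Rx(roll)).
In Python, from bench import * gives the robot as it stands.
- The arm moves only by the tool send_rows, never from a script. Its argument "targets" is a list of rows, each a list of 2 entries, a list of its own where there are three numbers: the shift along the world's x, y, z in cm, then the turn about the world's z in degrees. A call has 1 to 10 rows; each row is the pose to reach, as a shift and turn from the pose commanded when the call began; what a row does not reach only later rows make up. A row lasts 1/8 s, in which the tool goes at most 62.5 mm and 10.7 degrees, less where a joint would pass 70% of its speed; a pose out of reach is approached as far as the arm can. A call with a gripper value outside its range is refused whole. "claw" is the closure, from 0 (fully open) to 1 (shut), set as the call begins (left out, the last holds). The fingers move at their own pace and stop on an object; "newtons" is the grip in N (left out, the last holds). Time passes only in rows, so rows that repeat a pose let the fingers close. It gives the time, the measured TCP pose, the force and the opening at its end, in the units of the state.
- get_state(): the state, without advancing time (a new reading comes with each control period).
- read_camera(name): name is "scene" or "top" or "wrist"; returns (picture, depth): 480x640x3 uint8, blue, green, red; 480x640 float32, m along the optical axis (not along the pixel's ray), 0 where there is no reading.
- get_calibration(name): a dict with "camera_matrix" (3x3 intrinsics, pixels), "R" (3x3) and "t" (3): a world point X has camera coordinates R X + t. Camera axes: x right, y down, z forward; pixel columns grow to the right and rows downward; lengths in m; the calibration is good to about 2 mm. A picture is of the moment at which its call begins: read the wrist's pose just before it. get_calibration takes no time and is no camera call; for the wrist camera it gives the pose at the moment of the call.
- job_done(): hands the job in, once; it reports no verdict.
The state is a dict: "time": time; "qpos": joint angles; "qvel": joint speeds; "joint_efforts": joint torques, N m; "tool_pos": TCP position; "tcp_rot": TCP orientation; "contact_force": force on the tool from outside, world axes, zero at the start; "ft_torque": the same for the moment, N m; "grip_width": finger opening in m.
Only numpy, scipy, OpenCV 4.12 (cv2) and the standard library are available. Lean on these libraries where they do the work, as an engineer would, in place of code of your own. Each camera call takes 0.05 s, during which the arm holds its last target. There are 200 camera calls.

## Task

Sign out the square flask: lift the hand-held bar scanner out of its cradle, aim it squarely at the middle of the bar label on the square flask from 5 to 12 cm away, and hold it quite still there for two seconds so that it reads. Then lay the scanner back down in its cradle the way it was, head end forward, and let go. Do not knock, shift or tip the flasks or the other things standing about.

Things in the scene. Friction and masses are not known exactly. Their poses are not given: they have to be found in the camera images.
- scanner: Grey hand-held bar scanner, 0.2 kg. Origin: under the middle of its body; x points along it to the head (beam direction), z up through the key on top. Body x -70 to +66 mm, 34 mm wide (y), z 0 to 30 mm; head x +66 to +88, 46 mm wide, z -4 to +36 mm; rubber tail to x -78, small ring to -90. Grip across the body at x -15 to +15 mm, midway up. Balance point about x +10 mm.
- scanner_window (a point): Middle of the black window in the scanner's head, at (89, 0, 15) mm in the scanner's frame. Axes as the scanner's: the beam leaves along +x.
- cradle: Black cradle fixed to the worktop: foot 136 x 74 x 10 mm, two open U saddles 16 mm thick centred at x -43 and +43 mm, seats 45 mm up, 40 mm between cheeks that flare at the top (80 mm up, 70 mm wide). Origin: under the foot's middle. The scanner lies in it with its origin at about (0, 0, 45) mm and x along the cradle's x; the 70 mm between the saddles are free.
- square_flask: Tall square flask, 65 x 65 x 227 mm, 0.5 kg, standing loose. Origin: centre of its underside. The bar label is on its -x face.
- flask_label (a point): Middle of the bar label (white, 46 mm wide, 40 mm tall, upright black bars) on the square flask, 105 mm above the worktop. Axes as the square flask's: the label faces -x, so a square-on beam runs along +x of this frame.
- round_flask: Round plain flask, 74 mm across, 234 mm tall, standing loose; it bears a label of the same kind on its -x side, which is not to be scanned. Origin: centre of its underside. It and the square flask may have changed places.
- tea_tin: Round tea tin, 74 mm across, 92 mm tall, standing loose. Origin: centre of its underside.
- grey_cap: Grey bottle cap, 69 mm across, 24 mm tall, lying loose. Origin: centre of its underside.
There are look-alikes about, which are no part of the job. There is more than one size of the scanner; the one meant has the size given above.

How it is judged:
By the outcome, as a careful person would: the job done as asked, in the order asked, and still so for the second after the job is handed in, with the robot touching nothing.
It also fails if it takes over 67 s, if anything falls off the work surface, if the arm or the gripper's body presses on something with over 40 N, if the wrist force passes 120 N, or if a joint passes its speed limit or range.

## Working session

There is one attempt and no reset: what is moved stays moved. The work goes in short steps, Python scripts to look and compute and a tool call to move; the robot and the scene stay as the last step left them, time stands still between calls to the robot, and variables do not carry over. Pictures are saved under pics/ and viewed, about 8 in all and at most 12, crops included, and the job is handed in when it is done.

Besides the shell and the picture viewer there is one more tool, called by a JSON object that holds its "name" and its "arguments". send_rows: Moves the arm, as the interface text tells. Its arguments: {"type":"object","properties":{"targets":{"type":"array","items":{"type":"array"}},"claw":{"type":"number"},"newtons":{"type":"number"}},"required":["targets"]}

```bash
ls; mkdir -p pics; python3 - <<'E'
from bench import *
import cv2,numpy as np
s=get_state();print(s)
for n in("scene","top"):
    c=get_calibration(n);p,d=read_camera(n);cv2.imwrite(f"pics/{n}0.png",p);np.savez(f"pics/{n}0.npz",p=p,d=d,K=c["camera_matrix"],R=c["R"],t=c["t"])
    print(n,c["camera_matrix"],c["R"],c["t"],(d>0).mean())
E
```

```text
pics
{'time': 0.0, 'qpos': array([ 6.83296729e+01,  1.58782554e+01, -1.59989891e+00,  7.26490090e+01,
       -6.66249639e-04,  8.40736937e+01]), 'qvel': array([-0.11598627, -0.01850853, -0.03727398,  0.09780695,  0.00796448,
       -0.02125055]), 'joint_efforts': array([ 7.19471136e-04, -4.45508802e+01,  2.95202208e+01,  1.62819237e-02,
       -8.57572650e-05, -2.59188404e-06]), 'tool_pos': array([0.16933789, 0.60083187, 0.24114278]), 'tcp_rot': array([-1.79873448e+02, -1.24668169e-02,  1.64255966e+02]), 'contact_force': array([-0.28678314,  0.44551636,  0.13882659]), 'ft_torque': array([ 0.03761863,  0.00504862, -0.03185375]), 'grip_width': 0.08551330347555629}
scene [[562.00934437   0.         313.02463975]
 [  0.         562.00934437 237.5497801 ]
 [  0.           0.           1.        ]] [[ 0.72995346 -0.68341561  0.01053825]
 [-0.42967836 -0.47081917 -0.77052308]
 [ 0.53154911  0.55791793 -0.63732498]] [-0.36625126  0.31331215  1.02446966] 0.9960677083333334
top [[454.52734703   0.         323.13002292]
 [  0.         454.52734703 243.39694717]
 [  0.           0.           1.        ]] [[ 0.00978938 -0.99991487 -0.00862717]
 [-0.99497587 -0.00888065 -0.09972041]
 [ 0.0996353   0.00956003 -0.9949781 ]] [0.05494482 0.55750824 1.32350979] 0.9960026041666666
```

View pics/scene0.png

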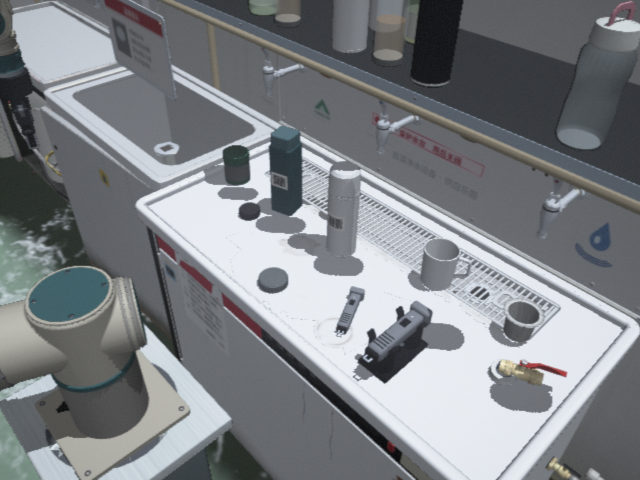

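View pics/top0.png

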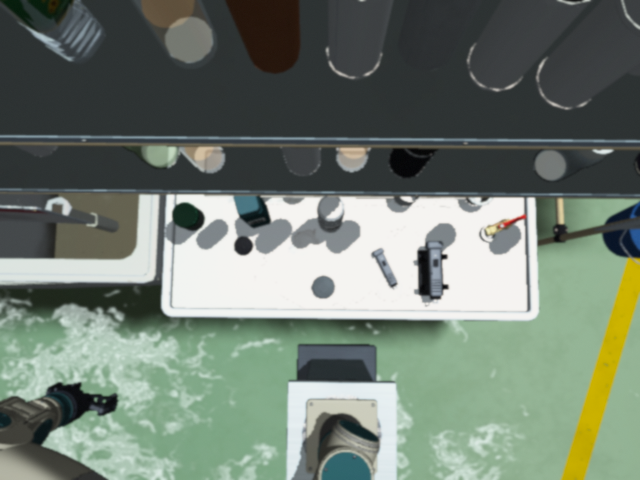

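The scene view shows the cradle with the big scanner near (397,333) and a smaller look-alike at (350,310). The teal square flask is at (285,170) with its label at (279,181), and the round flask is at (342,205). In the top view the cradle is at (432,270), head up (+x), and the square flask is at (252,208).

```bash
cat > h.py <<'E'
import numpy as np,cv2
def cloud(p,d,K,R,t):
    v,u=np.mgrid[:480,:640]
    c=np.stack([(u-K[0,2])/K[0,0]*d,(v-K[1,2])/K[1,1]*d,d],-1)
    return (c-t)@R          # R^T (c-t)
def load(n):
    z=np.load(f"pics/{n}.npz");return z['p'],z['d'],z['K'],z['R'],z['t']
def blobs(W,d,zlo,zhi,xr,yr,amin=15):
    m=((d>0)&(W[...,2]>zlo)&(W[...,2]<zhi)&(W[...,0]>xr[0])&(W[...,0]<xr[1])&(W[...,1]>yr[0])&(W[...,1]<yr[1])).astype(np.uint8)
    n,l,s,c=cv2.connectedComponentsWithStats(m)
    for i in range(1,n):
        if s[i,4]>amin: yield l==i,c[i]
E
python3 - <<'E'
from h import *
for n in("scene0","top0"):
    p,d,K,R,t=load(n);W=cloud(p,d,K,R,t)
    print(n)
    for m,c in blobs(W,d,.012,.26,(.2,.9),(-.6,.6)):
        P=W[m];r=cv2.minAreaRect((P[:,:2]*1000).astype(np.float32))
        print(c.round(),m.sum(),'lo',np.percentile(P,2,axis=0).round(3),'hi',np.percentile(P,98,axis=0).round(3),np.round(r[0]),np.round(r[1]),round(r[2],1),np.median(p[m],axis=0))
    T=W[(abs(W[...,0]-.6)<.3)&(abs(W[...,1])<.3)&(abs(W[...,2])<.02)];print('table',np.median(T[:,2]))
E
```

```text
scene0
[277.  78.] 378 lo [0.778 0.48  0.191] hi [0.897 0.502 0.258] [837. 489.] [ 33. 125.] 85.1 [117. 110. 105.]
[390. 133.] 459 lo [0.777 0.059 0.191] hi [0.897 0.081 0.259] [838.  67.] [ 29. 124.] 87.2 [121. 114. 110.]
[366. 279.] 16397 lo [ 0.338 -0.578  0.012] hi [0.897 0.563 0.229] [618.   9.] [1181.  566.] 89.9 [222. 215. 208.]
[554. 214.] 579 lo [ 0.776 -0.371  0.19 ] hi [ 0.896 -0.346  0.258] [ 837. -359.] [ 30. 127.] 87.7 [117. 110. 106.]
[249. 209.] 240 lo [0.526 0.27  0.013] hi [0.574 0.32  0.024] [551. 295.] [57. 54.] 23.5 [76. 69. 67.]
[442. 262.] 1696 lo [ 0.673 -0.245  0.016] hi [ 0.751 -0.153  0.094] [ 713. -199.] [97. 85.] 87.2 [131. 125. 121.]
[273. 278.] 529 lo [0.398 0.023 0.013] hi [0.459 0.084 0.024] [430.  55.] [70. 66.] 50.9 [127. 119. 113.]
[351. 307.] 551 lo [ 0.436 -0.161  0.013] hi [ 0.54  -0.096  0.029] [ 488. -128.] [123.  32.] 24.0 [139. 128. 122.]
[522. 317.] 1247 lo [ 0.675 -0.438  0.013] hi [ 0.747 -0.366  0.061] [ 711. -401.] [82. 81.] 27.1 [99. 96. 93.]
[398. 335.] 2253 lo [ 0.397 -0.294  0.016] hi [ 0.556 -0.236  0.08 ] [ 474. -264.] [178.  69.]
[... 595 characters left out ...]
. 123.]
[405. 201.] 126 lo [ 0.672 -0.218  0.015] hi [ 0.698 -0.154  0.1  ] [ 687. -187.] [30. 67.] 1.3 [92.5 94.  92. ]
[480. 201.] 127 lo [ 0.67  -0.431  0.013] hi [ 0.698 -0.367  0.068] [ 685. -400.] [30. 70.] 2.3 [209. 214. 206.]
[243. 245.] 282 lo [0.524 0.274 0.016] hi [0.575 0.324 0.03 ] [550. 299.] [55. 55.] 42.8 [46. 42. 41.]
[433. 270.] 1134 lo [ 0.397 -0.293  0.012] hi [ 0.558 -0.23   0.085] [ 474. -261.] [177.  71.] 0.5 [124. 115. 108.]
[385. 267.] 353 lo [ 0.436 -0.156  0.015] hi [ 0.541 -0.091  0.033] [ 485. -130.] [126.  32.] 28.7 [155. 144. 133.]
[323. 287.] 410 lo [0.399 0.027 0.017] hi [0.46  0.089 0.029] [428.  59.] [65. 65.] 0.4 [124. 117. 106.]
table 0.002190408148151682
```

```bash
python3 - <<'E'
from h import *
for n in("scene0","top0"):
    p,d,K,R,t=load(n);W=cloud(p,d,K,R,t);p=p.astype(int);x,y,z=np.moveaxis(W,-1,0);b,g,r=np.moveaxis(p,-1,0)
    # flask
    m=(d>0)&(abs(x-.637)<.06)&(abs(y-.255)<.06)&(z>.03)&(z<.24);P=W[m]
    rc=cv2.minAreaRect((P[:,:2]*1000).astype(np.float32));print(n,'flask',rc,P[:,2].max())
    T=P[P[:,2]>.15]; rc=cv2.minAreaRect((T[:,:2]*1000).astype(np.float32));print(' upper',rc)
    S=m&(z<.17)
    # normals by local plane of front face: RANSAC-ish: label whites
    lab=m&(abs(z-.105)<.03)&(r>130)
    L=W[lab];print(' label',lab.sum(),np.argwhere(lab).mean(0) if lab.any() else 0)
    if lab.sum()>8:
        q=cv2.fitLine((L[:,:2]*1000).astype(np.float32),cv2.DIST_HUBER,0,.01,.01).ravel();print('  c',L.mean(0),np.ptp(L,axis=0),'facedir',np.degrees(np.arctan2(q[1],q[0])))
    # face points: band about label
    F=W[m&(z>.05)&(z<.16)]
    if len(F)>50:
        H,_,_=np.histogram2d(F[:,0],F[:,1],bins=1)
        hull=cv2.convexHull((F[:,:2]*1000).astype(np.float32))[:,0];print('  hull',cv2.approxPolyDP(hull[:,None],6,True)[:,0].round().tolist())
    # scanner
    m=(d>0)&(abs(x-.475)<.1)&(abs(y+.263)<.03)&(z>.066)&(z<.1);P=W[m]
    for nm,a in(('all',m),('body',m&(abs(x-.475)<.06)&(z>.070)),('head',m&(x>.535))):
        P=W[a];print(' ',nm,len(P),cv2.minAreaRect((P[:,:2]*1000).astype(np.float32)),'zmed',np.median(P[:,2]))
    A=W[m];xs=np.arange(.40,.53,.01)
    mid=[(q,(v.min()+v.max())/2,np.ptp(v)) for q in xs for v in [A[abs(A[:,0]-q)<.006][:,1]] if len(v)>3];mid=np.array(mid);print(' mids',mid[:,1].round(4),mid[:,2].round(3),'slope deg',np.degrees(np.arctan(np.polyfit(mid[:,0],mid[:,1],1)[0])))
    cv2.imwrite(f"pics/crop_{n}.png",cv2.resize(p[110:390,230:470].astype(np.uint8) if n[0]=='s' else p[190:310,230:460].astype(np.uint8),None,fx=2.5 if n[0]=='s' else 3,fy=2.1 if n[0]=='s' else 3))
E
```

```text
scene0 flask ((642.3465576171875, 251.50186157226562), (71.75047302246094, 67.61676788330078), 14.689854621887207) 0.22895312397170078
 upper ((642.2296142578125, 252.10244750976562), (70.96996307373047, 66.51081085205078), 15.893855094909668)
 label 13 [173.38461538 302.        ]
  c [0.67767557 0.23106227 0.10200669] [0.0048326  0.00528041 0.0557896 ] facedir 47.707123
  hull [[683.0, 237.0], [610.0, 278.0], [604.0, 269.0], [621.0, 214.0], [672.0, 225.0]]
  all 1426 ((479.698486328125, -262.97283935546875), (167.83169555664062, 59.95529556274414), 0.049409110099077225) zmed 0.07305907939326435
  body 867 ((475.1344299316406, -262.97674560546875), (119.70519256591797, 59.95529556274414), 0.04940911382436752) zmed 0.07336031871178525
  head 262 ((549.1695556640625, -262.47607421875), (28.22105598449707, 46.54119110107422), 1.1284233331680298) zmed 0.07708884730311674
 mids [-0.2662 -0.2655 -0.2628 -0.263  -0.2632 -0.2652 -0.2651 -0.2647 -0.2647
 -0.2647 -0.264  -0.2629 -0.2633] [0.029 0.033 0.059 0.06  0.058 0.033 0.032 0.033 0.033 0.033 0.034 0.06
 0.059] slope deg 0.556157407216015
[... 241 characters left out ...]
el 0 0
  hull [[675.0, 233.0], [606.0, 277.0], [621.0, 220.0]]
  all 818 ((475.2628479003906, -262.34613037109375), (59.713077545166016, 173.9778594970703), 89.2549819946289) zmed 0.07624807835605366
  body 545 ((475.15899658203125, -263.2359313964844), (116.92266845703125, 59.845767974853516), 0.4323592185974121) zmed 0.07611400781233088
  head 153 ((548.9344482421875, -259.1630554199219), (46.79114532470703, 26.516212463378906), 89.64675903320312) zmed 0.08002806432686128
 mids [-0.2621 -0.263  -0.2629 -0.2629 -0.2633 -0.261  -0.2609 -0.2615 -0.2613
 -0.2612 -0.2613 -0.2628 -0.2629] [0.028 0.035 0.057 0.057 0.057 0.032 0.034 0.032 0.033 0.035 0.034 0.06
 0.06 ] slope deg 0.3412965526981019
```

View pics/crop_scene0.png

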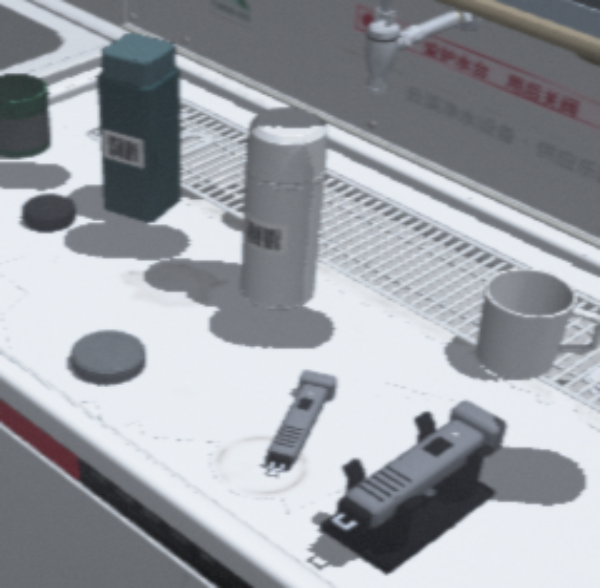

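```bash
python3 - <<'E'
from h import *
p,d,K,R,t=load("scene0");W=cloud(p,d,K,R,t);z=W[...,2]
q=p[...,2]
m=np.zeros((480,640),bool);m[160:205,272:289]=1;m&=(d>0)&(z>.03)&(z<.19)
F=W[m][:,:2]
vx,vy,x0,y0=cv2.fitLine((F*1000).astype(np.float32),cv2.DIST_HUBER,0,.01,.01).ravel()
print('face line',vx,vy,x0,y0,'yaw',np.degrees(np.arctan2(vx,-vy))%180,'res',np.std((F*1000-[x0,y0])@[-vy,vx]),len(F))
hsv=cv2.cvtColor(p,cv2.COLOR_BGR2HSV)
lm=np.zeros((480,640),np.uint8);roi=hsv[165:200,265:292];lm[165:200,265:292]=((roi[...,1]<60)&(roi[...,2]>110));lm&=((z>.05)).astype(np.uint8)
lm=cv2.morphologyEx(lm,cv2.MORPH_CLOSE,np.ones((5,5)))
n,l,s,c=cv2.connectedComponentsWithStats(lm);i=1+s[1:,4].argmax();print(s[i],c[i])
r=cv2.minAreaRect(np.argwhere(l==i)[:,::-1].astype(np.float32));u,v=r[0];print(r)
ray=R.T@np.linalg.inv(K)@[u,v,1];o=-R.T@t
nrm=np.array([-vy,vx]);k=((np.array([x0,y0])/1000-o[:2])@nrm)/(ray[:2]@nrm);print('label ray/plane',o+k*ray,'depth pt',np.median(W[l==i],axis=0),np.ptp(W[l==i],axis=0))
# upright faces: side +(-y) face
m2=np.zeros((480,640),bool);m2[165:205,291:299]=1;m2&=(d>0)&(z>.03)&(z<.19)
F=W[m2][:,:2]*1000;print(cv2.fitLine(F.astype(np.float32),cv2.DIST_HUBER,0,.01,.01).ravel(),len(F))
E
```

```text
face line 0.27628124 -0.96107686 613.6817 243.42041 yaw 16.038382 res 2.107235255486403 733
[271 172  16  18  91] [277.96703297 179.41758242]
((278.7500305175781, 180.25001525878906), (19.289892196655273, 12.016654014587402), 18.434947967529297)
label ray/plane [0.61265354 0.24699691 0.10230906] depth pt [0.61084518 0.251061   0.10983977] [0.01810792 0.05358885 0.04493294]
[9.6069711e-01 2.7759868e-01 6.4198315e+02 2.2042633e+02] 306
```

The label face has yaw about 16.1°, and the label is at about (0.613, 0.246, 0.105). The scanner is at about (0.475, -0.263), yaw about 0.4°. Next I move over the cradle, keeping the height.

{"name": "send_rows", "arguments": {"targets": [[[0.7, -2, 0], 1], [[2, -6, 0], 3], [[3.8, -11, 0], 5], [[5.6, -16, 0], 7], [[7.4, -21, 0], 9], [[9.2, -26, 0], 11], [[11, -31, 0], 13], [[12.8, -36, 0], 14], [[14.5, -41, 0], 15], [[16.2, -46, 0], 16]], "claw": 0}}

```text
time: 1.35
tool_pos: [0.3316, 0.1399, 0.2421]
tcp_rot: [180.0, 0.0, -179.7]
contact_force: [0.5, -0.8, -0.3]
grip_width: 0.0855
```

{"name": "send_rows", "arguments": {"targets": [[[1.8, -5, 0], 0], [[3.6, -10, 0], 0], [[5.4, -15, 0], 0], [[7.2, -20, 0], 0], [[9, -25, 0], 0], [[10.8, -30, 0], 0], [[12.5, -35, 0], 0], [[13.5, -38.5, 0], 0], [[14.3, -40.5, 0], 0], [[14.3, -40.5, 0], 0]]}}

```text
time: 2.6
tool_pos: [0.4748, -0.264, 0.2419]
tcp_rot: [180.0, -0.0, -179.8]
contact_force: [0.3, 0.7, 0.4]
grip_width: 0.0855
```

```bash
cat > wr.py <<'E'
import sys
from bench import *
from h import *
n=sys.argv[1];cam=sys.argv[2] if len(sys.argv)>2 else "wrist"
s=get_state();c=get_calibration(cam);p,d=read_camera(cam)
K,R,t=c["camera_matrix"],np.array(c["R"]),np.array(c["t"])
np.savez(f"pics/{n}.npz",p=p,d=d,K=K,R=R,t=t);cv2.imwrite(f"pics/{n}.png",p)
print(s["time"],s["tool_pos"].round(4),s["tcp_rot"].round(2),s["contact_force"].round(2),s["ft_torque"].round(2),s["grip_width"].round(4))
E
python3 wr.py w1;python3 - <<'E'
from h import *
p,d,K,R,t=load("w1");W=cloud(p,d,K,R,t);print('campos',-R.T@t)
x,y,z=np.moveaxis(W,-1,0)
m=(d>0)&(abs(x-.475)<.11)&(abs(y+.263)<.05)&(z>.066)&(z<.1)
A=W[m];print(m.sum(),A.min(0),A.max(0))
mid=[(q,(v.min()+v.max())/2,np.ptp(v)) for q in np.arange(.39,.565,.01) for v in [A[(abs(A[:,0]-q)<.005)][:,1]] if len(v)>3];print(np.array(mid).round(4))
E
```

```text
campos [ 0.39127146 -0.26395386  0.37381439]
7457 [ 0.39587642 -0.29667835  0.06605627] [ 0.55988508 -0.22692812  0.08401245]
[[ 0.4    -0.2631  0.03  ]
 [ 0.41   -0.2626  0.033 ]
 [ 0.42   -0.2626  0.0674]
 [ 0.43   -0.2626  0.0682]
 [ 0.44   -0.2621  0.0674]
 [ 0.45   -0.2619  0.0336]
 [ 0.46   -0.2619  0.034 ]
 [ 0.47   -0.2614  0.0333]
 [ 0.48   -0.2613  0.0337]
 [ 0.49   -0.2613  0.034 ]
 [ 0.5    -0.2607  0.0333]
 [ 0.51   -0.2608  0.0674]
 [ 0.52   -0.2609  0.0679]
 [ 0.53   -0.2607  0.0322]
 [ 0.54   -0.2601  0.0454]
 [ 0.55   -0.26    0.0454]
 [ 0.56   -0.2606  0.0443]]Traceback (most recent call last):
  File "wr.py", line 8, in <module>
    print(s["time"],s["tool_pos"].round(4),s["tcp_rot"].round(2),s["contact_force"].round(2),s["ft_torque"].round(2),s["grip_width"].round(4))
                                                                                                                     ^^^^^^^^^^^^^^^^^^^^^
AttributeError: 'float' object has no attribute 'round'
```

View pics/w1.png

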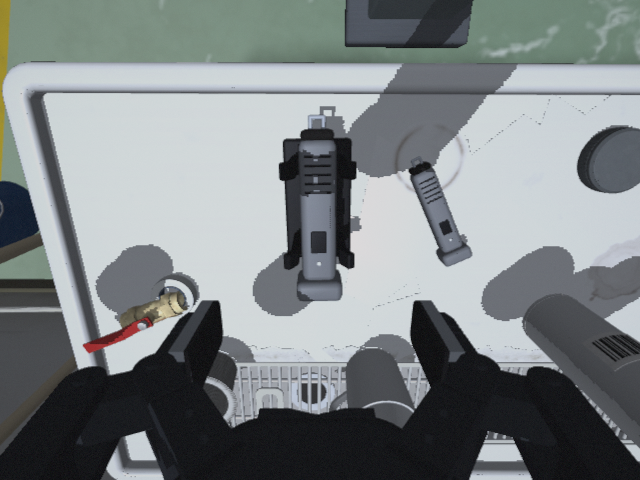

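The wrist view shows the big scanner in its cradle, head toward the bottom (+x), at about (318,220). The look-alike is at (440,215) and nothing blocks the descent. Refined scanner pose: origin about (0.474, -0.2617), yaw about 1°.

{"name": "send_rows", "arguments": {"targets": [[[0.1, 0.05, -1.5], 0.3], [[0.3, 0.1, -4], 0.8], [[0.4, 0.15, -7], 0.8], [[0.4, 0.15, -10], 0.8], [[0.4, 0.15, -13], 0.8], [[0.4, 0.15, -15.5], 0.8], [[0.4, 0.15, -17.5], 0.8], [[0.4, 0.15, -18.6], 0.8], [[0.4, 0.15, -19], 0.8], [[0.4, 0.15, -19], 0.8]]}}

```text
time: 3.9
tool_pos: [0.4787, -0.2617, 0.0525]
tcp_rot: [-180.0, 0.0, -178.9]
contact_force: [-0.1, 0.0, -0.7]
grip_width: 0.0855
```

{"name": "send_rows", "arguments": {"targets": [[[0, 0, 0], 0], [[0, 0, 0], 0], [[0, 0, 0], 0], [[0, 0, 0], 0], [[0, 0, 0], 0], [[0, 0, 0], 0], [[0, 0, 0], 0], [[0, 0, 0], 0], [[0, 0, 0], 0], [[0, 0, 0], 0]], "claw": 1, "newtons": 50}}

```text
time: 5.15
tool_pos: [0.479, -0.2623, 0.0529]
tcp_rot: [-180.0, 0.0, -178.9]
contact_force: [-0.8, -0.4, 5.3]
grip_width: 0.0336
```

{"name": "send_rows", "arguments": {"targets": [[[0, 0, 0.2], 0], [[0, 0, 0.6], 0], [[0, 0, 1.2], 0], [[0, 0, 2], 0], [[0, 0, 3], 0], [[0, 0, 4], 0], [[0, 0, 5], 0], [[0, 0, 6], 0], [[0, 0, 6.5], 0], [[0, 0, 6.5], 0]]}}

```text
time: 6.4
tool_pos: [0.4789, -0.2622, 0.1178]
tcp_rot: [-180.0, 0.0, -178.9]
contact_force: [-0.3, -0.1, -3.7]
grip_width: 0.0333
```

```bash
sed -i 's/s\["grip_width"\].round(4)/round(s["grip_width"],4)/' wr.py; python3 wr.py w2;python3 - <<'E'
from h import *
p,d,K,R,t=load("w2");W=cloud(p,d,K,R,t)
x,y,z=np.moveaxis(W,-1,0)
m=(d>0)&(abs(x-.475)<.12)&(abs(y+.262)<.028)&(z>.125)&(z<.16)
A=W[m];print(m.sum(),A.min(0),A.max(0))
for q in np.arange(.39,.57,.01):
    v=A[(abs(A[:,0]-q)<.005)]
    if len(v)>20: print(q.round(2),((v[:,1].min()+v[:,1].max())/2).round(4),np.ptp(v[:,1]).round(4),np.percentile(v[:,2],90).round(4))
E
```

```text
6.4 [ 0.4789 -0.2622  0.1178] [-1.7997e+02  5.0000e-02 -1.7895e+02] [-0.32 -0.06 -3.72] [0.   0.06 0.02] 0.0333
29440 [ 0.38376677 -0.28999935  0.1250129 ] [ 0.51629322 -0.23402358  0.15997172]
0.39 -0.2632 0.0158 0.1278
0.4 -0.2631 0.0298 0.1386
0.41 -0.2628 0.0341 0.1405
0.42 -0.2627 0.0342 0.1411
0.43 -0.2626 0.0341 0.1413
0.44 -0.2623 0.0343 0.1411
0.45 -0.2622 0.0342 0.1411
0.46 -0.2614 0.0545 0.1414
0.47 -0.262 0.056 0.1561
0.48 -0.2617 0.037 0.1454
0.49 -0.2615 0.0376 0.1423
0.5 -0.2611 0.0338 0.1421
0.51 -0.2611 0.034 0.1419
```

View pics/w2.png

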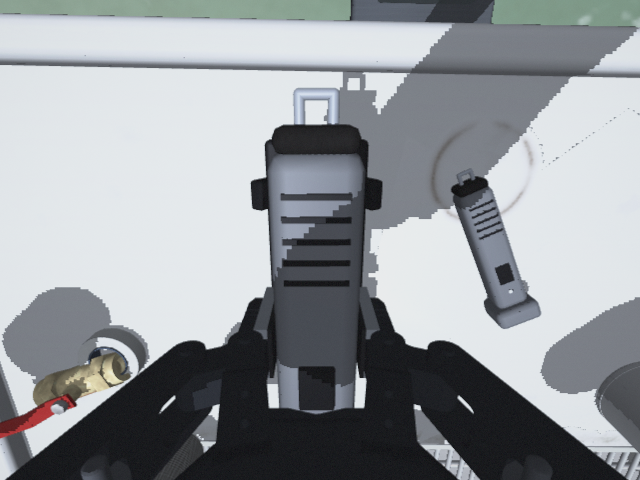

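Held level (top face at z 0.141 along its length), gripped 5 mm ahead of the origin, axis matching the tool. Now I retreat slightly in x, swing past the round flask and come to the scan pose with a standoff of about 8.5 cm.

{"name": "send_rows", "arguments": {"targets": [[[-1, 1, 0], 0], [[-3, 3, 0], 0], [[-5, 6, 0], 0], [[-7, 10, 0], 0], [[-8, 14, 0], 1], [[-8, 18, 0], 2], [[-8, 22, 0], 4], [[-8, 26, 0], 6], [[-8, 30, 0], 8], [[-8, 34, 0], 10]]}}

```text
time: 7.7
tool_pos: [0.3969, 0.0794, 0.1169]
tcp_rot: [180.0, -0.1, -168.9]
contact_force: [0.4, 0.4, -2.9]
grip_width: 0.0332
```

{"name": "send_rows", "arguments": {"targets": [[[0, 3.5, 0], 2], [[0, 6.5, 0], 4], [[0, 9, 0], 5], [[0.3, 11, -0.3], 5], [[1, 11.7, -0.8], 5], [[2, 12, -1.4], 5], [[3, 12, -1.8], 5], [[3.6, 12, -2], 5], [[3.6, 12, -2], 5], [[3.6, 12, -2], 5]]}}

```text
time: 8.95
tool_pos: [0.4344, 0.1977, 0.0973]
tcp_rot: [180.0, -0.0, -164.0]
contact_force: [-0.4, -0.1, -3.4]
grip_width: 0.0338
```

```bash
python3 wr.py s3 scene; python3 wr.py w3; python3 - <<'E'
from h import *
p,d,K,R,t=load("s3")
cv2.imwrite("pics/s3c.png",cv2.resize(p[100:300,180:400],None,fx=2.7,fy=2.7,interpolation=cv2.INTER_CUBIC))
W=cloud(p,d,K,R,t);x,y,z=np.moveaxis(W,-1,0)
n=np.array([.961,.277]);s=np.array([-.277,.961]);L=np.array([.6132,.2459])
a=(W[...,:2]-L)@n;b=(W[...,:2]-L)@s
m=(d>0)&(a<-.03)&(a>-.3)&(abs(b)<.05)&(z>.06)&(z<.13)
print('scanner region',m.sum())
h=m&(a>-.115);print('head a,b,z range',[np.percentile(q[h],[1,50,99]).round(4) for q in(a,b,z)])
for n_ in("scene0","s3"):
    p,d,K,R,t=load(n_);W=cloud(p,d,K,R,t);z=W[...,2]
    m=np.zeros((480,640),bool);m[130:205,270:285]=1;m&=(d>0)&(z>.11)&(z<.2)&(W[...,0]<.64)&(W[...,0]>.59)
    F=W[m][:,:2]*1000;print(n_,cv2.fitLine(F.astype(np.float32),cv2.DIST_HUBER,0,.01,.01).ravel(),len(F))
E
```

```text
8.95 [0.4344 0.1977 0.0973] [ 1.8000e+02 -3.0000e-02 -1.6397e+02] [-0.44 -0.11 -3.43] [0.01 0.01 0.06] 0.0338
9.0 [0.4344 0.1978 0.0974] [ 1.8000e+02 -2.0000e-02 -1.6396e+02] [ 0.22 -0.01 -2.57] [-0.01  0.06 -0.02] 0.0331
scanner region 862
head a,b,z range [array([-0.1148, -0.1077, -0.1006]), array([-0.0234, -0.0206,  0.005 ]), array([0.0863, 0.1113, 0.1238])]
scene0 [ 2.6980436e-01 -9.6291518e-01  6.1201404e+02  2.5077101e+02] 473
s3 [ 2.6675448e-01 -9.6376455e-01  6.1238721e+02  2.5064828e+02] 478
```

View pics/s3c.png

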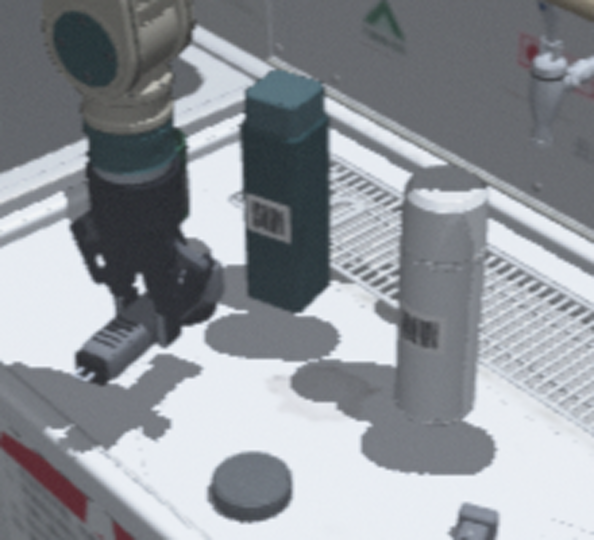

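View pics/w3.png

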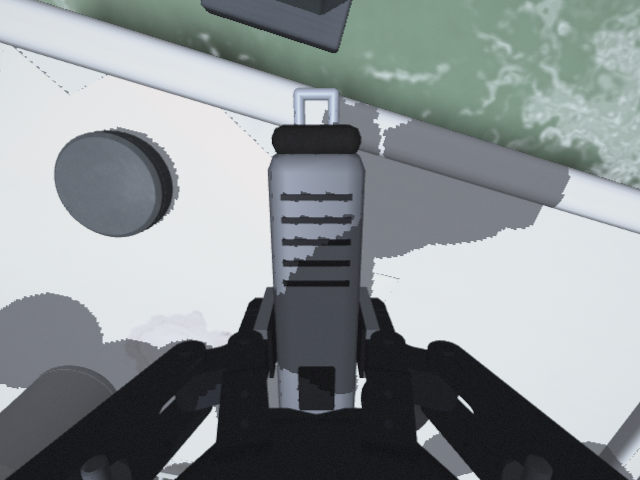

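The scene view shows the scanner head squarely facing the teal flask's label, about 10 cm off, and the flask has not moved. The wrist view shows the scanner still straight in the jaws. I move in 2 cm and hold.

{"name": "send_rows", "arguments": {"targets": [[[0.4, 0.1, 0], 0], [[0.8, 0.2, 0], 0], [[1.2, 0.35, -0.1], 0], [[1.6, 0.45, -0.1], 0], [[1.9, 0.55, -0.1], 0], [[1.9, 0.55, -0.1], 0], [[1.9, 0.55, -0.1], 0], [[1.9, 0.55, -0.1], 0], [[1.9, 0.55, -0.1], 0], [[1.9, 0.55, -0.1], 0]]}}

```text
time: 10.3
tool_pos: [0.4535, 0.2035, 0.0963]
tcp_rot: [180.0, 0.0, -163.9]
contact_force: [0.2, 1.0, -2.8]
grip_width: 0.0333
```

{"name": "send_rows", "arguments": {"targets": [[[0, 0, 0], 0], [[0, 0, 0], 0], [[0, 0, 0], 0], [[0, 0, 0], 0], [[0, 0, 0], 0], [[0, 0, 0], 0], [[0, 0, 0], 0], [[0, 0, 0], 0], [[0, 0, 0], 0], [[0, 0, 0], 0]]}}

```text
time: 11.55
tool_pos: [0.4536, 0.2036, 0.0963]
tcp_rot: [180.0, 0.0, -163.9]
contact_force: [0.1, 0.5, -2.6]
grip_width: 0.0333
```

{"name": "send_rows", "arguments": {"targets": [[[0, 0, 0], 0], [[0, 0, 0], 0], [[0, 0, 0], 0], [[0, 0, 0], 0], [[0, 0, 0], 0], [[0, 0, 0], 0], [[0, 0, 0], 0], [[0, 0, 0], 0], [[0, 0, 0], 0], [[0, 0, 0], 0]]}}

```text
time: 12.8
tool_pos: [0.4536, 0.2035, 0.0963]
tcp_rot: [-180.0, -0.0, -163.9]
contact_force: [-0.1, -0.1, -2.7]
grip_width: 0.0334
```

```bash
python3 wr.py s4 scene; python3 wr.py t4 top; python3 - <<'E'
from h import *
n=np.array([.961,.277]);s=np.array([-.277,.961]);L=np.array([.6132,.2459])
for nm in("s4","t4"):
    p,d,K,R,t=load(nm);W=cloud(p,d,K,R,t);z=W[...,2]
    a=(W[...,:2]-L)@n;b=(W[...,:2]-L)@s
    h=(d>0)&(a>-.103)&(a<-.04)&(abs(b)<.05)&(z>.08)&(z<.135)
    print(nm,h.sum(),'head',[np.percentile(q[h],[1,50,99]).round(4) for q in(a,b,z)] if h.sum() else '')
    f=(d>0)&(a>-.01)&(a<.07)&(abs(b)<.05)&(z>.1)&(z<.22);print('  flask b',np.percentile(b[f],[1,99]).round(4))
    if nm=="t4":
        k=(d>0)&(z>.205)&(a>-.01)&(a<.07)&(abs(b)<.05);print(' top b',np.percentile(b[k],[1,99]).round(4),k.sum())
p=load("s4")[0];cv2.imwrite("pics/s4c.png",cv2.resize(p[100:260,190:390],None,fx=3,fy=3))
E
```

```text
12.8 [0.4536 0.2035 0.0963] [-180.     -0.   -163.95] [-0.06 -0.11 -2.68] [-0.05  0.04 -0.03] 0.0334
12.85 [0.4536 0.2035 0.0963] [-180.      0.   -163.94] [-1.06  0.1  -2.24] [-0.02  0.07 -0.03] 0.0337
s4 84 head [array([-0.1018, -0.0942, -0.0802]), array([-0.0241, -0.0198,  0.0114]), array([0.0844, 0.1032, 0.1218])]
  flask b [-0.0347  0.0279]
t4 45 head [array([-0.1023, -0.0906, -0.0806]), array([-0.0192, -0.0139, -0.0026]), array([0.0976, 0.1234, 0.1301])]
  flask b [-0.0306  0.0314]
 top b [-0.0488  0.0486] 7143
```

View pics/s4c.png

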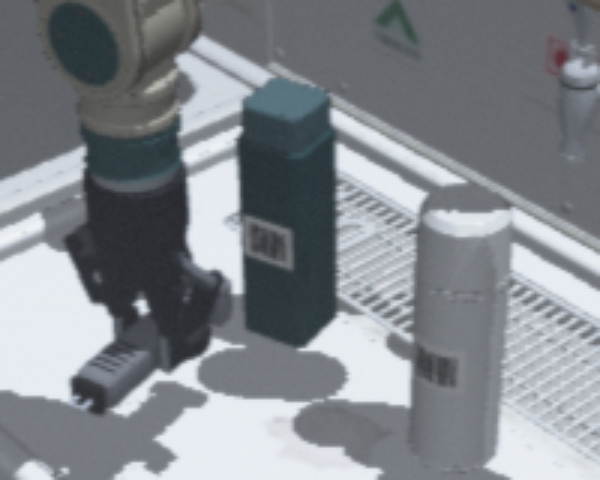

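The flask stands undisturbed. The checks put the beam 1–3 mm to the flask's left of label centre, standoff 8 cm. I nudge it 2 mm and hold again for good measure.

{"name": "send_rows", "arguments": {"targets": [[[0.05, -0.2, 0], 0], [[0.05, -0.2, 0], 0], [[0.05, -0.2, 0], 0], [[0.05, -0.2, 0], 0], [[0.05, -0.2, 0], 0], [[0.05, -0.2, 0], 0], [[0.05, -0.2, 0], 0], [[0.05, -0.2, 0], 0], [[0.05, -0.2, 0], 0], [[0.05, -0.2, 0], 0]]}}

```text
time: 14.15
tool_pos: [0.4541, 0.2015, 0.0963]
tcp_rot: [180.0, 0.0, -163.9]
contact_force: [0.6, -0.3, -2.8]
grip_width: 0.0335
```

{"name": "send_rows", "arguments": {"targets": [[[0, 0, 0], 0], [[0, 0, 0], 0], [[0, 0, 0], 0], [[0, 0, 0], 0], [[0, 0, 0], 0], [[0, 0, 0], 0], [[0, 0, 0], 0], [[0, 0, 0], 0], [[0, 0, 0], 0], [[0, 0, 0], 0]]}}

```text
time: 15.4
tool_pos: [0.4541, 0.2015, 0.0963]
tcp_rot: [-180.0, -0.0, -163.9]
contact_force: [0.5, -0.4, -3.5]
grip_width: 0.0332
```

{"name": "send_rows", "arguments": {"targets": [[[0, 0, 0], 0], [[0, 0, 0], 0], [[0, 0, 0], 0], [[0, 0, 0], 0], [[0, 0, 0], 0], [[0, 0, 0], 0], [[0, 0, 0], 0], [[0, 0, 0], 0], [[0, 0, 0], 0], [[0, 0, 0], 0]]}}

```text
time: 16.65
tool_pos: [0.4541, 0.2015, 0.0963]
tcp_rot: [-180.0, 0.0, -163.9]
contact_force: [0.6, -0.3, -3.0]
grip_width: 0.0336
```

Held still within 0.1 mm for over 2 s. Now the way back.

{"name": "send_rows", "arguments": {"targets": [[[-0.8, -0.2, 0.2], 0], [[-2.5, -0.7, 0.8], 0], [[-4, -1.2, 1.6], -1], [[-5.4, -3, 2.4], -2], [[-5.5, -6, 2.6], -4], [[-5.5, -9.5, 2.6], -6], [[-5.5, -13.5, 2.6], -8], [[-5.5, -17.5, 2.6], -10], [[-5.5, -21.5, 2.6], -12], [[-5.5, -25.5, 2.6], -14]]}}

```text
time: 17.9
tool_pos: [0.398, -0.0544, 0.1229]
tcp_rot: [-180.0, 0.1, -178.0]
contact_force: [0.1, 0.2, -1.9]
grip_width: 0.0334
```

{"name": "send_rows", "arguments": {"targets": [[[0, -4, 0], -1], [[0, -8, 0], -1], [[1, -12, 0], -1], [[3, -15.5, 0], -1], [[5, -18, 0], -1], [[6.8, -20, 0], -1], [[7.7, -20.7, 0], -1], [[7.95, -20.85, 0], -1], [[7.95, -20.85, 0], -1], [[7.95, -20.85, 0], -1]]}}

```text
time: 19.15
tool_pos: [0.4778, -0.2609, 0.1222]
tcp_rot: [180.0, -0.1, -178.9]
contact_force: [0.7, -0.2, -2.7]
grip_width: 0.0334
```

```bash
python3 wr.py w5;python3 - <<'E'
from h import *
p,d,K,R,t=load("w5");W=cloud(p,d,K,R,t)
x,y,z=np.moveaxis(W,-1,0)
m=(d>0)&(abs(x-.475)<.12)&(abs(y+.262)<.028)&(z>.125)&(z<.16)
A=W[m];print(A.min(0))
for q in np.arange(.40,.52,.02):
    v=A[(abs(A[:,0]-q)<.005)]
    print(q.round(2),((v[:,1].min()+v[:,1].max())/2).round(4),np.ptp(v[:,1]).round(4),np.percentile(v[:,2],90).round(4))
E
```

```text
19.15 [ 0.4778 -0.2609  0.1222] [ 1.7996e+02 -5.0000e-02 -1.7891e+02] [ 0.69 -0.15 -2.7 ] [0.01 0.05 0.01] 0.0334
[ 0.382696   -0.28999606  0.12501034]
0.4 -0.2618 0.0299 0.1431
0.42 -0.2616 0.0341 0.1457
0.44 -0.2612 0.0342 0.1455
0.46 -0.2619 0.0558 0.1572
0.48 -0.2604 0.037 0.1496
0.5 -0.26 0.0338 0.1464
```

{"name": "send_rows", "arguments": {"targets": [[[0, -0.05, -0.5], 0], [[0, -0.05, -1.5], 0], [[0, -0.05, -2.7], 0], [[0, -0.05, -3.8], 0], [[0, -0.05, -4.8], 0], [[0, -0.05, -5.6], 0], [[0, -0.05, -6.2], 0], [[0, -0.05, -6.6], 0], [[0, -0.05, -6.8], 0], [[0, -0.05, -6.8], 0]]}}

```text
time: 20.45
tool_pos: [0.4787, -0.2625, 0.0544]
tcp_rot: [-180.0, 0.0, -178.9]
contact_force: [0.3, 0.7, -2.3]
grip_width: 0.0333
```

{"name": "send_rows", "arguments": {"targets": [[[0, 0, -0.1], 0], [[0, 0, -0.1], 0], [[0, 0, -0.1], 0], [[0, 0, -0.1], 0]]}}

```text
time: 20.95
tool_pos: [0.4786, -0.2625, 0.0534]
tcp_rot: [-180.0, 0.0, -178.9]
contact_force: [-0.4, -0.3, -2.5]
grip_width: 0.0332
```

{"name": "send_rows", "arguments": {"targets": [[[0, 0, -0.05], 0], [[0, 0, -0.1], 0], [[0, 0, -0.1], 0], [[0, 0, -0.1], 0]]}}

```text
time: 21.45
tool_pos: [0.4787, -0.2625, 0.0529]
tcp_rot: [-180.0, 0.0, -178.9]
contact_force: [-2.5, 1.7, 5.1]
grip_width: 0.0333
```

Seated (force now +5 N, as when it was first gripped). Release.

{"name": "send_rows", "arguments": {"targets": [[[0, 0, 0], 0], [[0, 0, 0], 0], [[0, 0, 0], 0], [[0, 0, 0], 0], [[0, 0, 0], 0], [[0, 0, 0], 0], [[0, 0, 0], 0], [[0, 0, 0], 0], [[0, 0, 0], 0], [[0, 0, 0], 0]], "claw": 0}}

```text
time: 22.7
tool_pos: [0.4786, -0.2625, 0.0523]
tcp_rot: [-180.0, 0.0, -178.9]
contact_force: [-0.9, 0.8, 0.0]
grip_width: 0.0856
```

{"name": "send_rows", "arguments": {"targets": [[[0, 0, 0.5], 0], [[0, 0, 1.5], 0], [[0, 0, 3.5], 0], [[0, 0, 6], 0], [[0, 0, 9], 0], [[0, 0, 12], 0], [[0, 0, 15], 0], [[0, 0, 17.5], 0], [[0, 0, 19], 0], [[0, 0, 19], 0]]}}

```text
time: 23.95
tool_pos: [0.4793, -0.263, 0.2438]
tcp_rot: [-179.9, 0.1, -178.9]
contact_force: [0.3, 0.4, -0.3]
grip_width: 0.0856
```

```bash
python3 wr.py w6; python3 wr.py s6 scene; python3 - <<'E'
from h import *
for f in("w1","w6"):
    p,d,K,R,t=load(f);W=cloud(p,d,K,R,t);x,y,z=np.moveaxis(W,-1,0)
    m=(d>0)&(abs(x-.475)<.11)&(abs(y+.263)<.05)&(z>.066)&(z<.1);A=W[m];print(f,A.min(0).round(4),A.max(0).round(4))
    print([(((v[:,1].min()+v[:,1].max())/2).round(4),np.percentile(v[:,2],90).round(4)) for q in np.arange(.40,.56,.03) for v in [A[abs(A[:,0]-q)<.005]]])
a=load("scene0")[0];b=load("s6")[0]
D=cv2.absdiff(a,b).max(2);D[:, :200]=0;D=(D>40).astype(np.uint8);n,l,s,c=cv2.connectedComponentsWithStats(cv2.morphologyEx(D,cv2.MORPH_OPEN,np.ones((3,3))));print(s[1:],c[1:].round())
cv2.imwrite("pics/fin.png",np.hstack([cv2.resize(b[110:390,230:480],(400,448)),cv2.resize(load("w6")[0],(400,448)) ]))
E
```

```text
23.95 [ 0.4793 -0.263   0.2438] [-1.7990e+02  1.3000e-01 -1.7894e+02] [ 0.32  0.43 -0.3 ] [-0.01  0.01 -0.  ] 0.0856
24.0 [ 0.4786 -0.2625  0.2425] [-1.7998e+02  3.0000e-02 -1.7894e+02] [-0.77 -0.39 -0.11] [-0.   -0.04  0.02] 0.0852
w1 [ 0.3959 -0.2967  0.0661] [ 0.5599 -0.2269  0.084 ]
[(np.float64(-0.2631), np.float64(0.0737)), (np.float64(-0.2626), np.float64(0.0812)), (np.float64(-0.2619), np.float64(0.0759)), (np.float64(-0.2613), np.float64(0.0771)), (np.float64(-0.2609), np.float64(0.0809)), (np.float64(-0.26), np.float64(0.082))]
w6 [ 0.3958 -0.2968  0.0661] [ 0.5597 -0.2264  0.0836]
[(np.float64(-0.2632), np.float64(0.0737)), (np.float64(-0.2626), np.float64(0.0812)), (np.float64(-0.262), np.float64(0.0759)), (np.float64(-0.262), np.float64(0.0772)), (np.float64(-0.2604), np.float64(0.0811)), (np.float64(-0.2605), np.float64(0.0821))]
[[ 251    0   26   15  312]
 [ 309    0   26   12  237]
 [ 351    0  132   84 3534]
 [ 200   11   51   25  226]
 [ 277   14   22    8  154]
 [ 465   23    4    3   12]
 [ 349   34   16   18  153]
 [ 481   36    3    3    9]
 [ 375   49   26   11  213]
 [ 469   82    5   22   82]
 [ 417   85    3    7   21]
 [ 401   87   14   10   76]
 [ 423   87    3    3    9]
 [ 463   88    4    7   25]
 [ 397   97   28   52  616]
 [ 462  107    3    4   12]
 [ 468  107    3    3    9]
 [ 455  123    5    5   21]
 [ 462  126    4    4   15]
 [ 448  141    5    5   21]
 [ 456  140    5    6   23]
 [ 411  144    6    5   23]
 [ 375  163   81  114 4753]
 [ 279  327   87   38 2044]
 [ 383  339   13   10   65]] [[263.   6.]
 [322.   4.]
 [424.  29.]
 [224.  24.]
 [288.  17.]
 [466.  24.]
 [358.  45.]
 [482.  37.]
 [387.  55.]
 [471.  92.]
 [418.  88.]
 [407.  92.]
 [424.  88.]
 [465.  91.]
 [406. 119.]
 [463. 108.]
 [469. 108.]
 [457. 125.]
 [463. 128.]
 [450. 143.]
 [458. 143.]
 [414. 146.]
 [417. 216.]
 [326. 345.]
 [389. 343.]]
```

View pics/fin.png

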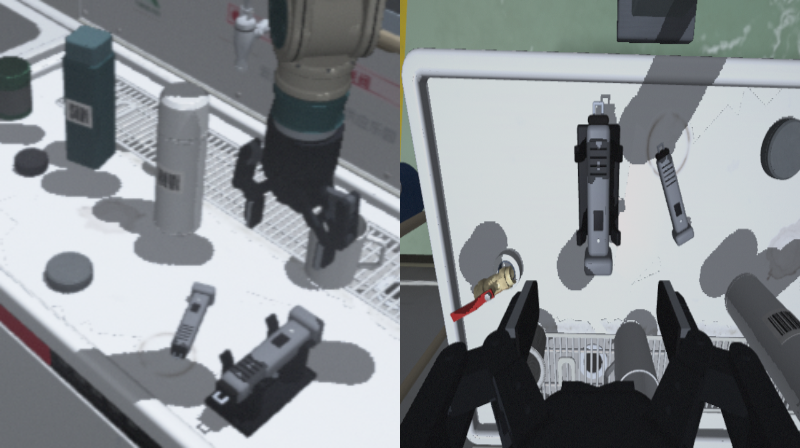

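The scanner lies in the cradle as before, head forward (right picture, about (597,200)). The flasks and the other things are unmoved, and the gripper is clear.

```bash
python3 -c "
from bench import *
print(job_done())"
```

```text
the job is handed in; nothing more can be done
None
```

I scanned the square flask's label and put the scanner back in its cradle, then handed the job in at about 24 s. Nothing in the interface confirmed that the label was read, so that rests on my aim measurements.

- **Scan:** I held the scanner about 8 cm from the label, square to it at a yaw of about 16° and at label height (window about 105 mm up). I held still for more than 2 s, twice. Between the two holds I moved it 2 mm sideways.
- **Aim accuracy:** The cameras and the arm's own position readings disagreed by 2–4 mm sideways. I measured the beam as within about 3 mm of the label's middle.
- **Return:** The final wrist view shows the scanner back head forward, within about 1 mm of where it first lay, with the gripper open and clear above it.
- **Surroundings:** Comparing the first and last scene pictures showed no change at the flasks, caps or tin. The mug's place was hidden behind the arm in that comparison. Contact forces stayed around 5 N or less in every reading.

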